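# Take the battery cover off a data logger

### The job

Two data loggers lie face down on the bench. Take the battery cover off the longer one: pinch its two snap tabs inward to unlatch it, lift it off, put it in the shallow steel tray so that it sits flat in there with the tabs pointing up, and let go.

Things in the scene. Friction and masses are not known exactly. Their poses are not given: they have to be found in the camera images.
- long_cover_mid (a point): White battery cover on the longer logger, loose, 65 to 105 g: plate 66 (x) x 92 (y) x 4 mm on the logger's top, with two upright tabs at its -x and +x sides. Point: midway between the tabs, 14 mm above the logger's top, 12 mm below the tab tips, 24 mm above the foot of the skirt that hangs in the opening (1.5 mm play); set down, it stands upright on that foot.
- long_tab_front (a joint): Snap tab on the cover's -x side: 32 mm wide (y), 4 mm thick, upright; 48 mm over both tabs' outer faces. 0 relaxed, grows pressed inward to the stop at 0.006 m; springy, 1.5 N at first, 4.5 N at the stop. Each tab's barb catches 3 mm under the logger's top: both must be 3 to 4.5 mm in, and kept pinched while lifting the first 15 mm straight up.
- long_tab_back (a joint): The like tab on the cover's +x side, pressed towards -x: 0 relaxed, 0.006 m at the stop. The longer logger is a fixed dark grey box 110 (x) x 170 (y) x 50 mm high, centred under its cover, same axes; its top is clear for 25 mm outside each tab. The other logger is only 120 mm long, with the same kind of cover.
- tray: Shallow open dark steel tray, 170 mm (x) by 150 mm (y) outside, 16 mm high, walls and floor 3 mm thick, fixed to the bench between the two loggers. Origin at the centre of its underside, z up.
There are look-alikes about, which are no part of the job. What is shaped like the part that bears long_cover_mid but pink is not meant.

How it is judged:
By the outcome, as a careful person would: the job done as asked, in the order asked, and still so for the second after the job is handed in, with the robot touching nothing.
It also fails if it takes over 42 s, if anything falls off the work surface, if the arm or the gripper's body presses on something with over 40 N, if the wrist force passes 120 N, or if a joint passes its speed limit or range.

### The arm

A 6-joint arm with a two-finger parallel gripper is mounted at the origin on a cart in front of the work surface, level with it; the furniture and walls round the work are solid. World frame = base frame: x ahead of the robot, y to its left, z up, the work surface at z = 0. Lengths are in mm, angles in rad, forces in N, time in s.
With the tool pointing down it reaches from about 275 to 1000 mm from the base axis. Payload 8.4 kg.
Tool frame: the origin (TCP) lies at the centre of the arm's flange, where the gripper is bolted on; the fingertips stand 173 mm ahead of it and the grasp point (between the pads) lies 155 mm ahead of it (r.nose_length is the distance from the TCP to the fingertips, in mm); z points along the fingers, y is the direction in which the jaws open and shut (so a half turn about z gives the same grasp; the last joint's range is limited). The gripper opens to 85 mm and grips with 20 to 120 N. Pads are 22 mm wide; open, the fingers measure 114 mm over their backs; the gripper's body (76 mm by 85 mm) begins 54 mm behind the grasp point. The pads swing forward as they close: fully open they stand 13 mm farther back than shut.
Start: joints at [1.23, 0.353, 1.633, -0, 1.155, -0.002], TCP at [207.721, 589.475, 404.681] pointing down, gripper open.
Joint ranges: [-2.63, 2.63], [-0.92, 2.1], [0.06, 2.66], [-1.3, 4.44], [0, 2.69], [-3.02, 3.02]. Speed limits (rad/s): [2.22, 2.22, 2.79, 3.14, 3.14, 3.14].

### API

Orientations are given as [roll, pitch, yaw] about the fixed x, y, z axes, in that order (R = Rz(yaw) Ry(pitch) Rx(roll)).
In Python, from rig import r, grab_frame, workorder gives the robot as it stands.
- The arm moves only by the tool carry_out, never from a script. Its argument "steps" is a list that holds one entry, the list of rows, each a list of 5 numbers: the opening in per cent of the stroke, from 0 (shut) to 100 (fully open), then the shift along the tool's x, y, z in m, then the turn about the tool's z in degrees. In form: [[[jaw, x, y, z, spin], ...]]. A call has 1 to 8 rows; each row is the pose to reach, as a shift and turn from the pose measured when the call began, along the tool's axes at that moment; what a row does not reach only later rows make up. A row lasts 1/10 s, in which the tool goes at most 50 mm and 8.59 degrees, less where a joint would pass 70% of its speed; a pose out of reach is approached as far as the arm can. A call with a gripper value outside its range is refused whole. The fingers move at their own pace and stop on an object; "squeeze" is the grip in N (left out, the last holds). Time passes only in rows, so rows that repeat a pose let the fingers close. It gives the time, the measured TCP pose, the force and the opening at its end, in the units of the state.
- r.sense(): the state, without advancing time (a new reading comes with each control period).
- grab_frame(name): name is "side" or "top"; returns a dict with "image" (420x560x3 uint8, red, green, blue), "intrinsics" (3x3 intrinsics, pixels), "D" ([k1, k2, p1, p2, k3] as OpenCV has them; the pictures are not rectified), "eye" and "rotation" of the camera in the world. Camera axes: x right, y up, looking along -z (the intrinsics and any distortion apply to the point x, -y, -z); pixel columns grow to the right and rows downward; lengths in mm; the calibration is good to about 2 mm. A picture is of the moment at which its call begins. There is no depth.
- workorder.sign_off(): hands the job in, once; it reports no verdict.
The state is a dict: "clock": time; "qpos": joint angles; "qvel": joint speeds; "joint_efforts": joint torques, N m; "eef_pos": TCP position; "tcp_rot": TCP orientation; "contact_force": force on the tool from outside, world axes, zero at the start; "wrist_torque": the same for the moment, N m; "opening": opening from 0.0 (shut) to 1.0 (fully open).
Only numpy, scipy, OpenCV 4.12 (cv2) and the standard library are available. Lean on these libraries where they do the work, as an engineer would, in place of code of your own. Each camera call takes 0.05 s, during which the arm holds its last target.

## Working session

There is one attempt and no reset: what is moved stays moved. The work goes in short steps, Python scripts to look and compute and a tool call to move; the robot and the scene stay as the last step left them, time stands still between calls to the robot, and variables do not carry over. Pictures are saved under pics/ and viewed, and the job is handed in when it is done.

Besides the shell and the picture viewer there is one more tool, called after "Emit:" by a JSON object that holds its "api" and its "payload", one argument or row to a line. carry_out: Moves the arm, as the interface text tells. Its arguments: {"type":"object","properties":{"steps":{"type":"array","items":{"type":"array","items":{"type":"array","items":{"type":"number"}}}},"squeeze":{"type":"number"}},"required":["steps"]}

```bash
ls; mkdir -p pics; python3 - <<'E'
from rig import r, grab_frame, workorder
import cv2
s=r.sense(); print(s)
for n in("side","top"):
    f=grab_frame(n); cv2.imwrite(f"pics/{n}0.png",f["image"][:,:,::-1]); print(n,f["intrinsics"],f["D"],f["eye"],f["rotation"])
E
```

```text
pics
{'clock': 0.0, 'qpos': array([ 1.22960536e+00,  3.53643780e-01,  1.63415620e+00, -3.93690486e-07,
        1.15520396e+00, -2.40656236e-03]), 'qvel': array([-0.00019066, -0.00229882,  0.00098482, -0.00015102, -0.00078777,
       -0.00026928]), 'joint_efforts': array([ 5.52278623e-03, -6.05254698e+01, -3.42068768e+01,  4.48422134e-04,
        9.42025246e-03, -5.60316482e-05]), 'eef_pos': array([207.63472817, 589.24166634, 403.95480076]), 'tcp_rot': array([-3.14018138e+00, -3.03637981e-06,  2.80280841e+00]), 'contact_force': array([0.0504869 , 0.50962254, 0.19664941]), 'wrist_torque': array([ 0.01675263, -0.03535727,  0.01030407]), 'opening': 0.9995685856576009}
side [[471.7108966    0.         279.39044507]
 [  0.         471.7108966  209.1805745 ]
 [  0.           0.           1.        ]] [-0.05246338  0.          0.          0.          0.        ] [  343.88770165 -1120.42655253   685.8836734 ] [ 1.12654232 -0.01740429 -0.08299634]
top [[501.19348679   0.         289.68070529]
 [  0.         501.19348679 203.76185264]
 [  0.           0.           1.        ]] [-0.14590802  0.          0.          0.          0.        ] [  62.9292319    -8.40138804 1831.57937226] [ 0.25886436  0.0035833  -1.14669303]
```

View pics/side0.png

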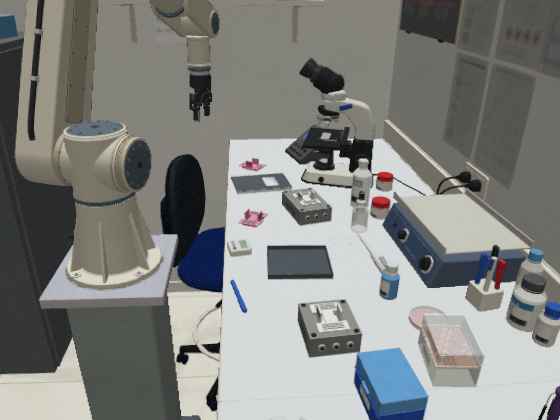

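View pics/top0.png

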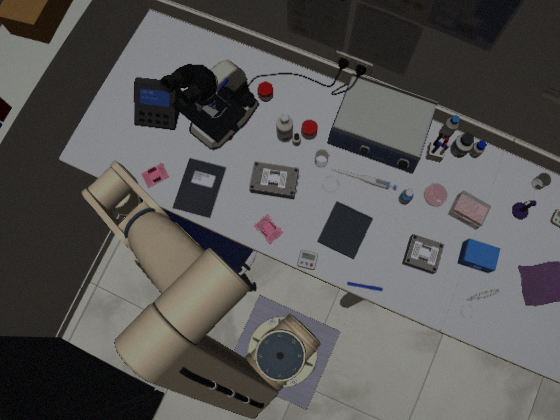

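The longer logger is at top (274,180) / side (306,205), the short one at top (424,253) / side (328,327), and the tray lies between them at top (345,230) / side (299,261). Pink decoys are at top (268,229) and (155,175).

```bash
cat > h.py <<'E'
import numpy as np, cv2
from scipy.spatial.transform import Rotation as Ro
from rig import r, grab_frame, workorder
MODE='xyz'
def R(f): return Ro.from_euler('xyz',f["rotation"]).as_matrix() if MODE=='xyz' else Ro.from_rotvec(f["rotation"]).as_matrix()
F=np.diag([1,-1,-1.])
def proj(f,P):
    Rc=F@R(f).T; t=-Rc@np.array(f["eye"])
    return cv2.projectPoints(np.atleast_2d(np.array(P,float)),cv2.Rodrigues(Rc)[0],t,np.array(f["intrinsics"]),np.array(f["D"],float))[0][:,0]
def ray(f,uv):
    u=cv2.undistortPoints(np.array(uv,float).reshape(-1,1,2),np.array(f["intrinsics"]),np.array(f["D"],float))[:,0]
    return (R(f)@F@np.c_[u,np.ones(len(u))].T).T
def onz(f,uv,z):
    d=ray(f,uv); e=np.array(f["eye"]); return e+d*((z-e[2])/d[:,2])[:,None]
def tri(f,a,g,b):
    d1,d2=ray(f,[a])[0],ray(g,[b])[0]; e1,e2=np.array(f["eye"]),np.array(g["eye"])
    s=np.linalg.lstsq(np.c_[d1,-d2],e2-e1,rcond=None)[0]; p,q=e1+s[0]*d1,e2+s[1]*d2
    return (p+q)/2,np.linalg.norm(p-q)
E
python3 - <<'E'
import h,numpy as np
from h import *
s=r.sense()
a,b=grab_frame("side"),grab_frame("top")
for m in('xyz','rv'):
    h.MODE=m
    for f in(a,b): print(m,proj(f,[[0,0,0],s["eef_pos"],s["eef_pos"]-[0,0,173]]).round(1).tolist())
import cv2
i=b["image"][140:290,230:460]; cv2.imwrite("pics/t1.png",cv2.resize(i,None,fx=3.4,fy=3.4,interpolation=2)[:,:,::-1])
i=a["image"][170:370,220:380]; cv2.imwrite("pics/s1.png",cv2.resize(i,None,fx=3,fy=3,interpolation=2)[:,:,::-1])
E
```

```text
xyz [[114.9, 262.4], [199.0, 73.3], [201.5, 121.5]]
xyz [[282.1, 350.5], [129.4, 204.0], [145.5, 217.3]]
rv [[130.6, 267.6], [206.6, 76.5], [210.9, 124.3]]
rv [[349.5, 322.1], [196.5, 179.9], [212.5, 192.5]]
```

View pics/t1.png

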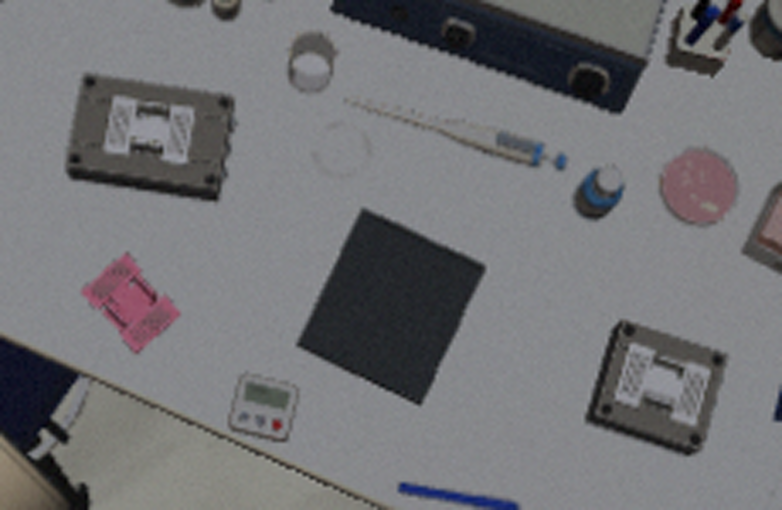

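View pics/s1.png

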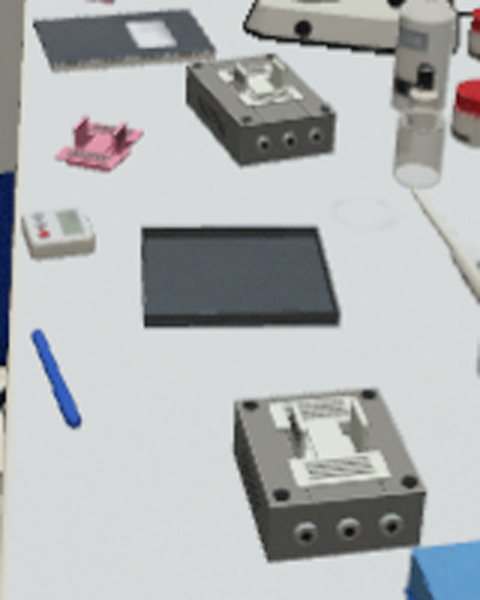

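```bash
python3 - <<'E'
from h import *
from scipy import ndimage
def rect(P):
    (c,sz,an)=cv2.minAreaRect(P[:,:2].astype(np.float32)); return np.round(c,1),np.round(sz,1),round(an,1),cv2.boxPoints((c,sz,an)).round(1).tolist()
S,T=grab_frame("side"),grab_frame("top")
for n,f,box,tb in(("top",T,(250,155,303,203),(318,200,376,262)),("side",S,(280,180,335,228),(262,240,338,282))):
    im=f["image"]; g=im.astype(int).max(2); x0,y0,x1,y1=box
    sub=im[y0:y1,x0:x1].astype(int).max(2)
    # grey levels along
    print(n,"hist",np.histogram(sub,bins=range(0,260,16))[0])
    # upsample for subpixel contour; cover = bright blob not touching crop border
    up=cv2.resize(sub.astype(np.float32),None,fx=4,fy=4,interpolation=cv2.INTER_LINEAR)
    for th in (130,150,165):
        l,k=ndimage.label(up>th); best=None
        for i in range(1,k+1):
            ys,xs=np.where(l==i)
            if xs.min()>0 and ys.min()>0 and xs.max()<up.shape[1]-1 and ys.max()<up.shape[0]-1 and len(xs)>600:
                P=onz(f,np.c_[(xs+.5)/4-.5+x0,(ys+.5)/4-.5+y0],54); print(n,th,len(xs),*rect(P))
    x0,y0,x1,y1=tb; sub=g[y0:y1,x0:x1]; up=cv2.resize(sub.astype(np.float32),None,fx=4,fy=4,interpolation=cv2.INTER_LINEAR)
    for th in(80,100):
      l,k=ndimage.label(up<th); sz=ndimage.sum(up<th,l,range(1,k+1)); ys,xs=np.where(l==1+np.argmax(sz))
      print(n,"tray",*rect(onz(f,np.c_[(xs+.5)/4-.5+x0,(ys+.5)/4-.5+y0],16)))
# logger top corners (manual) top & side
print(onz(T,np.array([[88,75],[235,95],[218,190],[68,170]])/3.4+[230,140],50).round(0).tolist())
print(onz(S,np.array([[187,64],[272,55],[335,120],[240,132]])/3.+[220,170],50).round(0).tolist())
for f,n,b in((T,"ta",(245,150,308,208)),(S,"sa",(272,175,342,232))):
    i=f["image"][b[1]:b[3],b[0]:b[2]]; cv2.imwrite(f"pics/{n}.png",cv2.resize(i,None,fx=10,fy=10,interpolation=2)[:,:,::-1])
E
```

```text
top hist [   0   80   66   91  278  560   92  143 1096  138    0    0    0    0
    0    0]
top 130 3159 [556.1 286.9] [63.5 90.6] 14.9 [[513.7999877929688, 322.6000061035156], [537.0, 235.0], [598.4000244140625, 251.3000030517578], [575.2000122070312, 338.8999938964844]]
top 150 763 [556.6 287.4] [23.2 42.2] 16.4 [[539.5, 304.3999938964844], [551.5, 263.8999938964844], [573.7000122070312, 270.5], [561.7999877929688, 310.8999938964844]]
top tray [492.4 -31. ] [150.4 173. ] 88.0 [[403.20001220703125, -103.0], [576.0999755859375, -109.19999694824219], [581.5, 41.099998474121094], [408.6000061035156, 47.29999923706055]]
top tray [492.5 -30.9] [152.6 175.7] 87.8 [[401.70001220703125, -103.69999694824219], [577.2999877929688, -110.5], [583.2999877929688, 41.900001525878906], [407.70001220703125, 48.79999923706055]]
side hist [  0  27  36 107 428 107  99  94 211 342  96  77  58 931  27   0]
side 165 2106 [557.6 292.4] [ 68.2 113.4] 15.9 [[509.20001220703125, 337.6000061035156], [540.2999877929688, 228.5], [605.9000244140625, 247.1999969482422], [574.7999877929688, 356.29998779296875]]
side tray [495.6 -43.3] [164.5 165.9] 87.7 [[409.5, -122.19999694824219], [575.2999877929688, -128.8000030517578], [581.7999877929688, 35.599998474121094], [416.0, 42.099998474121094]]
side tray [495.8 -43.7] [166.2 167.2] 87.5 [[408.70001220703125, -123.0999984741211], [575.7999877929688, -130.39999389648438], [583.0, 35.70000076293945], [415.8999938964844, 42.900001525878906]]
[[586.0, 375.0, 50.0], [631.0, 216.0, 50.0], [524.0, 189.0, 50.0], [478.0, 347.0, 50.0]]
[[487.0, 351.0, 50.0], [588.0, 373.0, 50.0], [629.0, 197.0, 50.0], [526.0, 173.0, 50.0]]
```

View pics/ta.png

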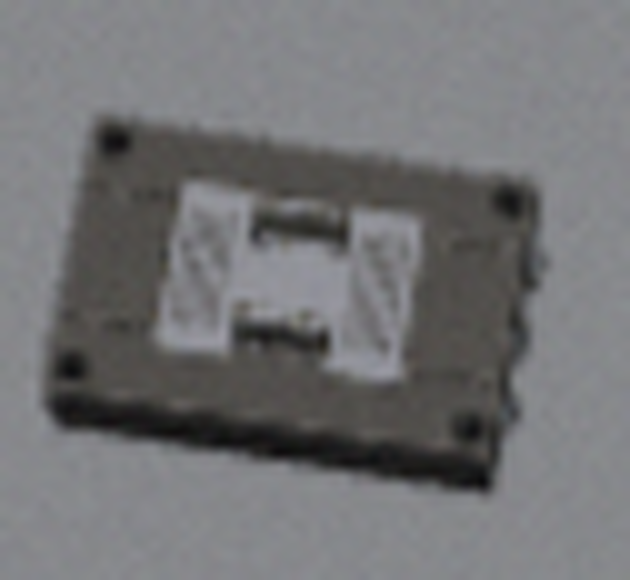

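View pics/sa.png

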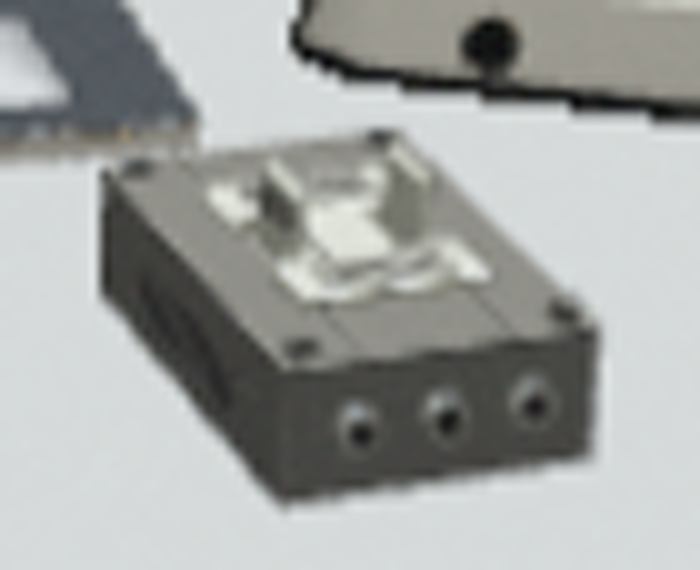

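```bash
python3 - <<'E'
from h import *
S,T=grab_frame("side"),grab_frame("top")
t=lambda p:np.array(p)/10-.45+[245,150]
s=lambda p:np.array(p)/10-.45+[272,175]
for n,a,b in(("-x-y",(400,380),(300,300)),("+x-y",(420,213),(490,272)),("-x+y",(158,347),(208,187)),
   ("L++",(100,120),(400,130)),("L+-",(540,185),(597,325)),("L-+",(50,400),(103,170)),("L--",(490,460),(283,368))):
    p,e=tri(T,t(a),S,s(b)); print(n,p.round(1),round(e,1), onz(T,[t(a)],54 if n[0]!='L' else 50)[0].round(1),onz(S,[s(b)],54 if n[0]!='L' else 50)[0].round(1))
# prediction overlay
c=np.array([556.3,286.5]); yaw=np.radians(15.2)
ex=np.array([np.cos(yaw),np.sin(yaw)]); ey=np.array([-ex[1],ex[0]])
for f,o,n in((T,(245,150),"ta"),(S,(272,175),"sa")):
    im=cv2.imread(f"pics/{n}.png")
    for hx,hy,z,col in((33,46,54,(0,0,255)),(55,85,50,(0,255,0)),(24,16,76,(255,0,0)),(55,85,0,(0,255,255))):
        P=[[*(c+i*hx*ex+j*hy*ey),z] for i,j in((1,1),(1,-1),(-1,-1),(-1,1))]
        q=((proj(f,P)-o+.45)*10).astype(int); cv2.polylines(im,[q],True,col,1)
    cv2.imwrite(f"pics/{n}o.png",im)
E
```

```text
-x-y [538.4 234.1  53.4] 0.3 [538.1 234.   54. ] [538.4 232.8  54. ]
+x-y [602.2 254.4  52.3] 2.3 [600.5 254.1  54. ] [602.8 251.4  54. ]
-x+y [515.7 321.2  54.5] 5.7 [512.9 321.2  54. ] [518.8 323.9  54. ]
L++ [589.4 380.3  49. ] 6.1 [585.9 380.   50. ] [592.2 379.7  50. ]
L+- [631.2 218.2  49.8] 1.7 [630.2 218.2  50. ] [632.  218.2  50. ]
L-+ [482.5 350.2  48.7] 6.6 [478.9 349.8  50. ] [485.6 349.   50. ]
L-- [526.5 191.5  49.6] 3.2 [524.7 191.4  50. ] [528.  191.6  50. ]
```

View pics/tao.png

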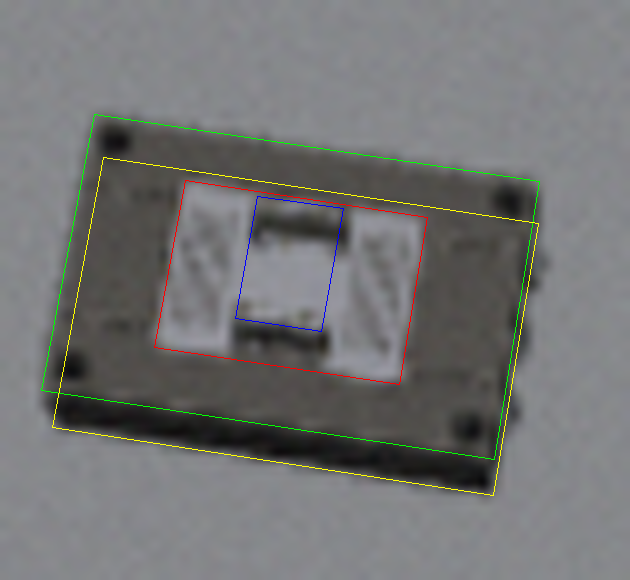

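View pics/sao.png

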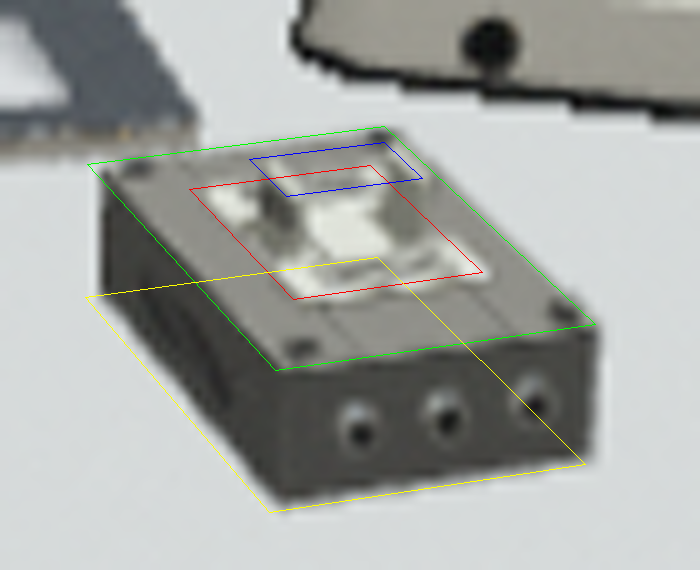

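```bash
cat >> h.py <<'E'
def plan(tx,ty,tz,yaw):
    s=r.sense(); M=Ro.from_euler('xyz',s["tcp_rot"]).as_matrix()
    d=M.T@(np.array([tx,ty,tz])-s["eef_pos"]); sp=(np.degrees(s["tcp_rot"][2])-yaw+180)%360-180
    print("t",round(s["clock"],2),"pos",s["eef_pos"].round(1),"rpy",np.degrees(s["tcp_rot"]).round(2),"F",s["contact_force"].round(1),"op",round(s["opening"],3))
    print("shift m",(d/1000).round(4),"spin",round(sp,2),"q",s["qpos"].round(2))
E
python3 - <<'E'
from h import *
S,T=grab_frame("side"),grab_frame("top")
plan(557.5,286,340,105)
for n,a,b in(("bottle",(285,120),(362,165)),("micro top",(198,78),(318,70)),("micro arm",(232,70),(350,95))):
    p,e=tri(T,a,S,b); print(n,p.round(),round(e))
E
```

```text
t 0.5 pos [207.7 589.5 404.7] rpy [-180.     -0.    160.59] F [-0.2  0.  -1. ] op 1.0
shift m [-0.4308 -0.17    0.0646] spin 55.59 q [ 1.23  0.35  1.63  0.    1.16 -0.  ]
bottle [748. 326. 151.] 2
micro top [642. 583. 422.] 29
micro arm [749. 525. 345.] 25
```

Emit:
{"api": "carry_out", "payload": {
  "steps": [
    [[75, -0.04, -0.016, 0, 7], [75, -0.08, -0.032, 0, 14], [75, -0.12, -0.048, 0, 21], [75, -0.16, -0.064, 0, 28], [75, -0.2, -0.08, 0.01, 35], [75, -0.24, -0.096, 0.02, 42], [75, -0.28, -0.112, 0.03, 49], [75, -0.32, -0.128, 0.04, 55.6]]
  ]
}}

```text
clock: 1.3
eef_pos: [468.1, 361.1, 364.5]
tcp_rot: [3.141, -0.0, 1.827]
contact_force: [-0.2, 0.8, -0.6]
opening: 0.752
```

```bash
python3 -c "
from h import *
plan(557.5,286,330,105)"
```

```text
t 1.3 pos [468.1 361.1 364.5] rpy [ 1.7997e+02 -1.0000e-02  1.0471e+02] F [-0.2  0.8 -0.6] op 0.752
shift m [-0.0953  0.0674  0.0345] spin -0.29 q [ 0.65  0.34  1.75 -0.    1.05  0.4 ]
```

Emit:
{"api": "carry_out", "payload": {
  "steps": [
    [[75, -0.032, 0.022, 0.01, 0], [75, -0.064, 0.045, 0.02, -0.2], [75, -0.085, 0.06, 0.03, -0.3], [75, -0.0953, 0.0674, 0.0345, -0.3], [75, -0.0953, 0.0674, 0.0345, -0.3], [75, -0.0953, 0.0674, 0.0345, -0.3]]
  ]
}}

```text
clock: 1.9
eef_pos: [557.0, 286.6, 330.2]
tcp_rot: [3.141, -0.001, 1.833]
contact_force: [-0.5, -0.5, 0.9]
opening: 0.748
```

```bash
python3 - <<'E'
from h import *
plan(557.5,286,228,105)
s=r.sense()
S,T=grab_frame("side"),grab_frame("top")
print(proj(S,[s["eef_pos"]-[0,0,173],s["eef_pos"]]),proj(T,[s["eef_pos"]-[0,0,173]]))
cv2.imwrite("pics/s2.png",cv2.resize(S["image"][80:230,230:400],None,fx=4,fy=4,interpolation=2)[:,:,::-1])
cv2.imwrite("pics/t2.png",T["image"][:,:,::-1])
E
```

```text
t 1.9 pos [557.  286.6 330.2] rpy [ 1.7999e+02 -3.0000e-02  1.0500e+02] F [-0.5 -0.5  0.9] op 0.748
shift m [-0.0007  0.0003  0.1022] spin -0.0 q [0.47 0.43 1.7  0.   1.01 0.21]
[[306.41509136 168.13423029]
 [308.75212104 114.88181121]] [[272.79457963 168.58261421]]
```

View pics/s2.png

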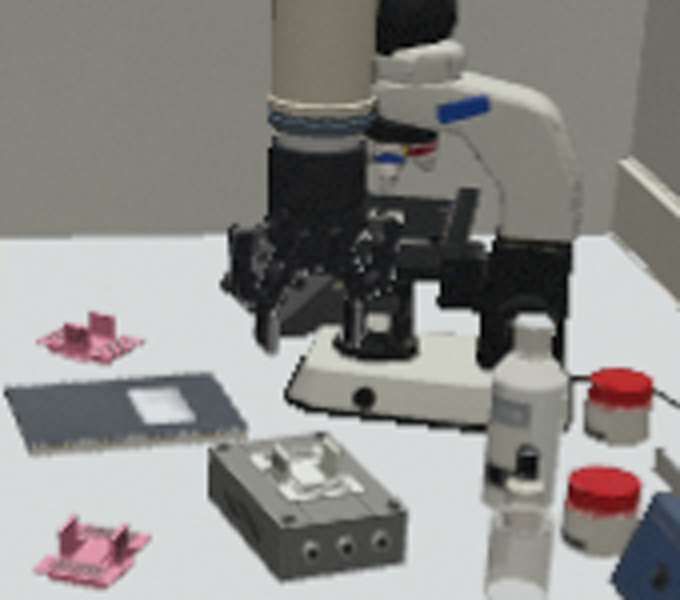

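View pics/t2.png

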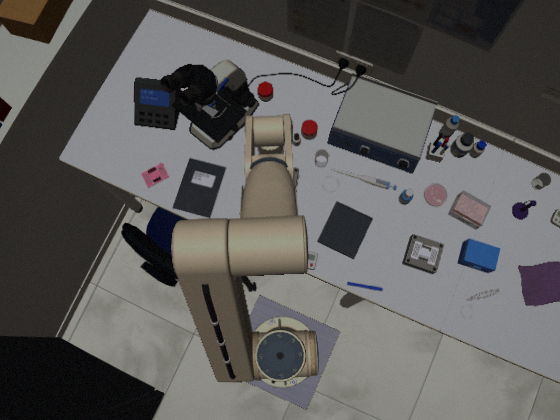

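```bash
python3 - <<'E'
from h import *
s=r.sense(); S=grab_frame("side"); e=np.array([.966,.259,0])
for k in(-37,37):
  for L in(160,166,173,180): print(k,L,((proj(S,[s["eef_pos"]+k*e-[0,0,L]])[0]-[230,80])*4).round())
cv2.imwrite("pics/s3.png",cv2.resize(S["image"][125:175,280:335],None,fx=12,fy=12,interpolation=2)[:,:,::-1])
E
```

```text
-37 160 [263. 341.]
-37 166 [263. 348.]
-37 173 [262. 357.]
-37 180 [262. 365.]
37 160 [348. 332.]
37 166 [348. 339.]
37 173 [348. 347.]
37 180 [347. 355.]
```

View pics/s3.png

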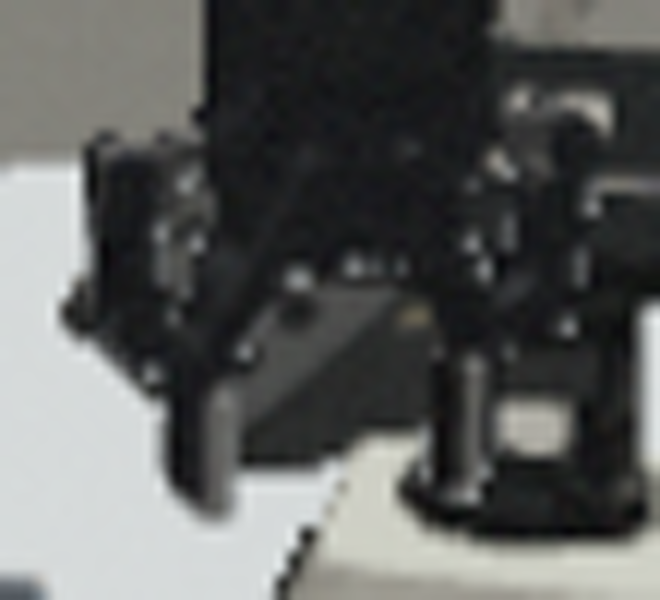

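```bash
python3 -c "
from h import *
plan(555.8,286,231,105)"
```

```text
t 2.05 pos [556.7 287.1 330.6] rpy [ 1.7994e+02 -3.0000e-02  1.0508e+02] F [ 0.7 -0.   0.3] op 0.75
shift m [-0.0009 -0.0013  0.0996] spin 0.08 q [0.47 0.43 1.7  0.   1.01 0.21]
```

Emit:
{"api": "carry_out", "payload": {
  "steps": [
    [[75, -0.001, -0.001, 0.025, 0], [75, -0.001, -0.0013, 0.05, 0], [75, -0.001, -0.0013, 0.065, 0], [75, -0.001, -0.0013, 0.08, 0], [75, -0.001, -0.0013, 0.085, 0], [75, -0.001, -0.0013, 0.085, 0]]
  ]
}}

```text
clock: 2.65
eef_pos: [555.7, 286.0, 245.2]
tcp_rot: [3.141, -0.0, 1.834]
contact_force: [1.1, -0.3, 0.4]
opening: 0.747
```

```bash
python3 - <<'E'
from h import *
plan(555.8,286,231,105)
S=grab_frame("side")
cv2.imwrite("pics/s4.png",cv2.resize(S["image"][155:235,265:350],None,fx=7,fy=7,interpolation=2)[:,:,::-1])
E
```

```text
t 2.65 pos [555.7 286.  245.2] rpy [ 1.7999e+02 -2.0000e-02  1.0510e+02] F [ 1.1 -0.3  0.4] op 0.747
shift m [-0.      0.0001  0.0142] spin 0.1 q [0.47 0.54 1.75 0.   0.86 0.21]
```

View pics/s4.png

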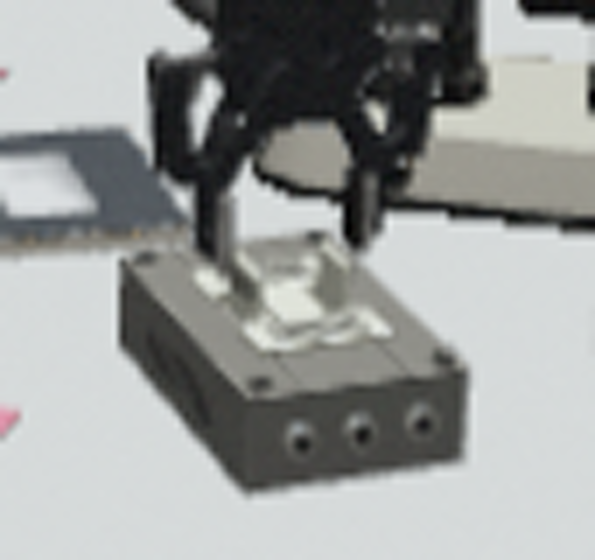

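Emit:
{"api": "carry_out", "payload": {
  "steps": [
    [[75, 0, 0, 0.007, 0.1], [75, 0, 0, 0.0142, 0.1], [75, 0, 0, 0.0142, 0.1], [75, 0, 0, 0.0142, 0.1]]
  ]
}}

```text
clock: 3.1
eef_pos: [556.0, 286.0, 231.5]
tcp_rot: [3.141, -0.001, 1.832]
contact_force: [0.1, -0.2, 0.1]
opening: 0.747
```

```bash
python3 - <<'E'
from h import *
plan(555.8,286,231,105)
S=grab_frame("side")
cv2.imwrite("pics/s5.png",cv2.resize(S["image"][170:220,280:335],None,fx=12,fy=12,interpolation=2)[:,:,::-1])
E
```

```text
t 3.1 pos [556.  286.  231.5] rpy [ 1.7995e+02 -3.0000e-02  1.0498e+02] F [ 0.1 -0.2  0.1] op 0.747
shift m [ 0.0001 -0.0002  0.0005] spin -0.02 q [0.47 0.55 1.76 0.   0.83 0.21]
```

View pics/s5.png

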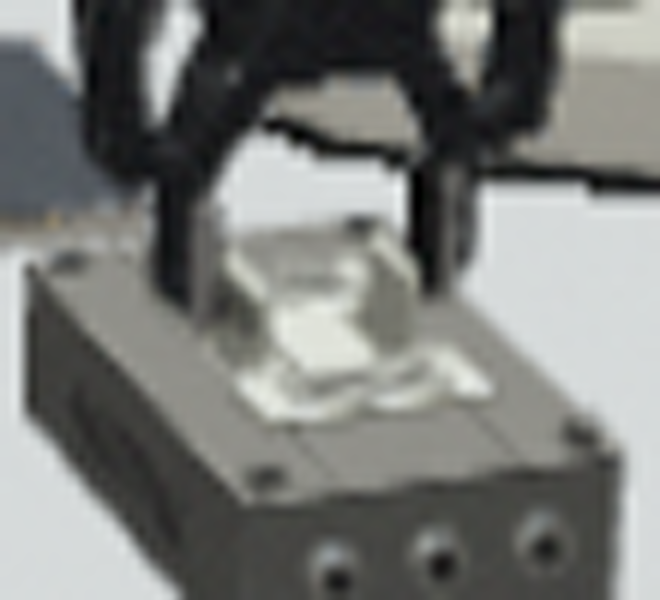

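Emit:
{"api": "carry_out", "payload": {
  "steps": [
    [[62, 0, 0, 0, 0], [58, 0, 0, 0, 0], [58, 0, 0, 0, 0], [58, 0, 0, 0, 0]]
  ],
  "squeeze": 20
}}

```text
clock: 3.55
eef_pos: [556.3, 286.1, 232.0]
tcp_rot: [3.14, -0.001, 1.832]
contact_force: [1.5, 0.1, 0.4]
opening: 0.583
```

Emit:
{"api": "carry_out", "payload": {
  "steps": [
    [[54, 0, 0, 0, 0], [54, 0, 0, 0, 0], [54, 0, 0, 0, 0]]
  ]
}}

```text
clock: 3.85
eef_pos: [556.4, 286.1, 232.2]
tcp_rot: [3.139, -0.001, 1.832]
contact_force: [-0.8, 0.4, 3.6]
opening: 0.541
```

```bash
python3 - <<'E'
from h import *
for k in range(3):
  plan(555.8,286,231,105)
  S=grab_frame("side")
cv2.imwrite("pics/s6.png",cv2.resize(S["image"][170:220,280:335],None,fx=12,fy=12,interpolation=2)[:,:,::-1])
E
```

```text
t 3.85 pos [556.4 286.1 232.2] rpy [ 1.7987e+02 -5.0000e-02  1.0499e+02] F [-0.8  0.4  3.6] op 0.541
shift m [ 0.     -0.0006  0.0012] spin -0.01 q [0.47 0.55 1.75 0.   0.83 0.21]
t 3.9 pos [556.4 286.2 232.2] rpy [ 1.7987e+02 -4.0000e-02  1.0499e+02] F [1.  0.1 1.9] op 0.538
shift m [-0.     -0.0006  0.0012] spin -0.01 q [0.47 0.55 1.75 0.   0.83 0.21]
t 3.95 pos [556.4 286.1 232.1] rpy [ 1.7987e+02 -5.0000e-02  1.0498e+02] F [ 1.9 -0.5  1.2] op 0.537
shift m [ 0.     -0.0006  0.0011] spin -0.02 q [0.47 0.55 1.75 0.   0.83 0.21]
```

View pics/s6.png

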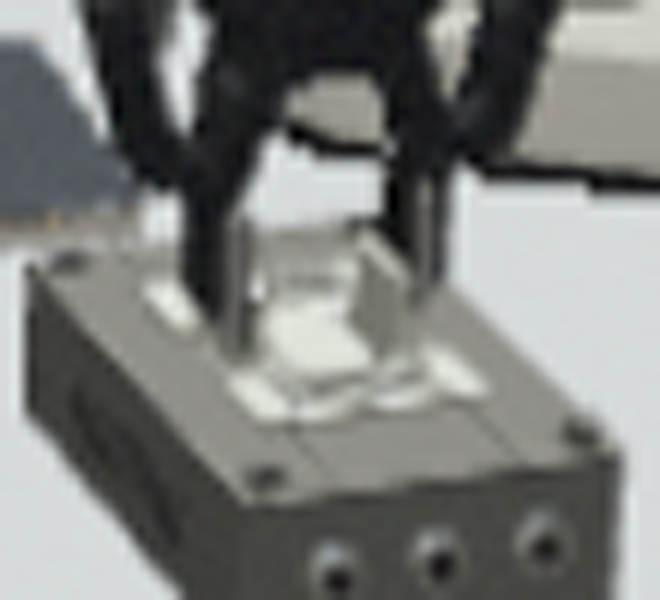

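Emit:
{"api": "carry_out", "payload": {
  "steps": [
    [[51, 0, 0, 0, 0], [48, 0, 0, 0, 0], [48, 0, 0, 0, 0], [48, 0, 0, 0, 0]]
  ]
}}

```text
clock: 4.4
eef_pos: [556.4, 286.2, 232.3]
tcp_rot: [3.139, -0.001, 1.832]
contact_force: [0.8, -0.7, 4.3]
opening: 0.483
```

```bash
python3 - <<'E'
from h import *
fs=[]
for k in range(6):
  S=grab_frame("side"); s=r.sense(); fs.append(np.r_[s["contact_force"],s["wrist_torque"],s["opening"]])
print(np.mean(fs,0).round(2),np.std(fs,0).round(2)); plan(555.8,286,231,105)
cv2.imwrite("pics/s7.png",cv2.resize(S["image"][170:220,280:335],None,fx=12,fy=12,interpolation=2)[:,:,::-1])
E
```

```text
[ 0.27 -0.23  5.14 -0.05 -0.08 -0.    0.48] [0.45 0.48 0.53 0.02 0.02 0.01 0.  ]
t 4.7 pos [556.4 286.2 232.3] rpy [ 1.7985e+02 -5.0000e-02  1.0499e+02] F [ 1.1 -0.7  4.2] op 0.481
shift m [-0.     -0.0007  0.0013] spin -0.01 q [0.47 0.55 1.75 0.   0.83 0.21]
```

View pics/s7.png

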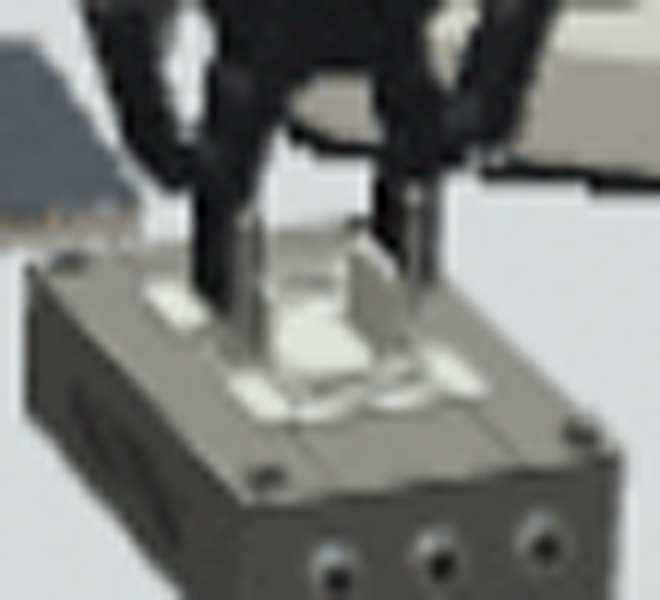

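Emit:
{"api": "carry_out", "payload": {
  "steps": [
    [[47.6, 0, 0, -0.001, 0], [47.6, 0, 0, -0.001, 0], [47.6, 0, 0, -0.001, 0]]
  ]
}}

```text
clock: 5.0
eef_pos: [556.3, 286.1, 233.0]
tcp_rot: [3.14, -0.001, 1.832]
contact_force: [0.7, 0.8, 0.6]
opening: 0.475
```

```bash
python3 - <<'E'
from h import *
fs=[]
for k in range(6):
  S=grab_frame("side"); s=r.sense(); fs.append(np.r_[s["contact_force"],s["wrist_torque"],s["opening"]])
print(np.mean(fs,0).round(2),np.std(fs,0).round(2)); plan(555.8,286,231,105)
E
```

```text
[ 0.73  0.16 -0.74  0.02 -0.1  -0.03  0.48] [0.43 0.68 0.22 0.03 0.02 0.02 0.  ]
t 5.3 pos [556.3 286.2 233.1] rpy [ 1.7987e+02 -4.0000e-02  1.0499e+02] F [ 1.4  0.6 -1.1] op 0.477
shift m [-0.     -0.0006  0.0021] spin -0.01 q [0.47 0.55 1.75 0.   0.83 0.21]
```

Emit:
{"api": "carry_out", "payload": {
  "steps": [
    [[47.6, 0, 0, -0.001, 0], [47.6, 0, 0, -0.002, 0], [47.6, 0, 0, -0.003, 0], [47.6, 0, 0, -0.004, 0], [47.6, 0, 0, -0.004, 0]]
  ]
}}

```text
clock: 5.8
eef_pos: [555.6, 285.9, 236.5]
tcp_rot: [-3.141, -0.0, 1.832]
contact_force: [-3.0, -0.7, -8.1]
opening: 0.475
```

```bash
python3 - <<'E'
from h import *
fs=[]
for k in range(6):
  S=grab_frame("side"); s=r.sense(); fs.append(np.r_[s["contact_force"],s["wrist_torque"],s["opening"]])
print(np.mean(fs,0).round(2),np.std(fs,0).round(2)); plan(555.8,286,231,105)
cv2.imwrite("pics/s8.png",cv2.resize(S["image"][170:220,280:335],None,fx=12,fy=12,interpolation=2)[:,:,::-1])
E
```

```text
[-3.25 -0.7  -8.36 -0.08  0.43 -0.03  0.48] [0.4  0.5  0.46 0.03 0.03 0.03 0.  ]
t 6.1 pos [556.1 286.  236.9] rpy [ 1.7993e+02 -3.0000e-02  1.0499e+02] F [-3.3 -1.1 -8.1] op 0.48
shift m [ 0.0001 -0.0003  0.0059] spin -0.01 q [0.47 0.55 1.75 0.   0.84 0.21]
```

View pics/s8.png

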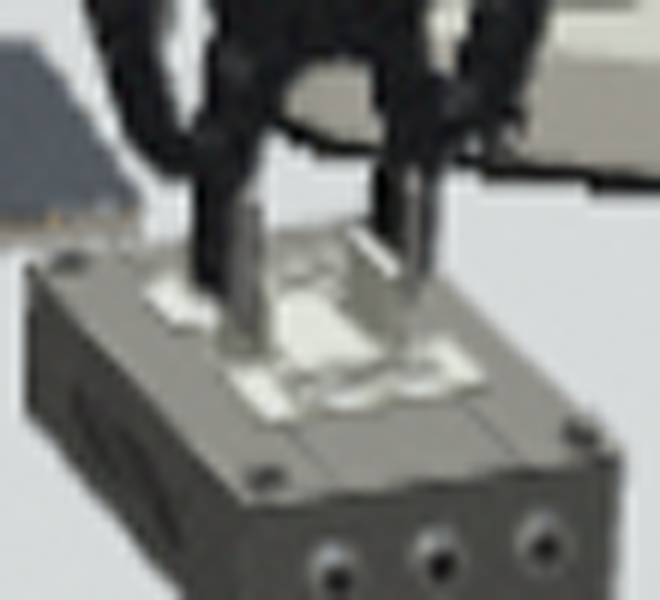

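Emit:
{"api": "carry_out", "payload": {
  "steps": [
    [[47.6, 0, 0, 0.002, 0], [47.6, 0, 0, 0.004, 0], [47.6, 0, 0.0005, 0.0045, 0], [47.4, 0, 0.001, 0.0045, 0], [47.2, 0, 0.001, 0.0045, 0], [47.2, 0, 0.001, 0.0045, 0]]
  ]
}}

```text
clock: 6.7
eef_pos: [557.8, 286.6, 233.4]
tcp_rot: [3.138, -0.001, 1.832]
contact_force: [0.3, 0.0, 5.6]
opening: 0.473
```

```bash
cat > m.py <<'E'
from h import *
import sys
fs=[]
for k in range(6):
  S=grab_frame("side"); s=r.sense(); fs.append(np.r_[s["contact_force"],s["wrist_torque"],s["opening"]])
print(np.mean(fs,0).round(3),np.std(fs,0).round(2)); plan(555.8,286,231,105)
cv2.imwrite(f"pics/{sys.argv[1]}.png",cv2.resize(S["image"][170:220,280:335],None,fx=12,fy=12,interpolation=2)[:,:,::-1])
E
python3 m.py s9
```

```text
[-0.354 -0.193  5.338 -0.024  0.065  0.009  0.472] [0.49 0.68 0.36 0.04 0.05 0.02 0.  ]
t 7.0 pos [557.8 286.6 233.5] rpy [ 1.7977e+02 -6.0000e-02  1.0499e+02] F [ 0.4 -0.5  5.1] op 0.47
shift m [-0.0001 -0.0021  0.0025] spin -0.01 q [0.47 0.55 1.75 0.   0.83 0.21]
```

View pics/s9.png

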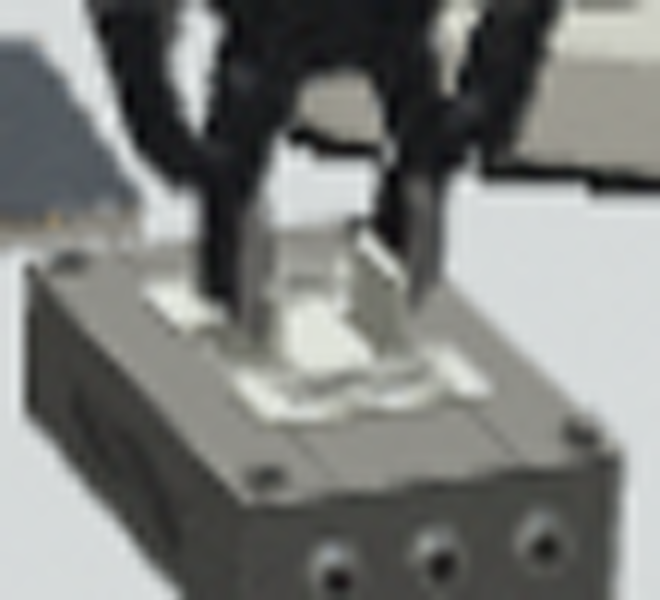

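Emit:
{"api": "carry_out", "payload": {
  "steps": [
    [[47.2, 0, 0, -0.001, 0], [47.2, 0, 0, -0.001, 0], [47.2, 0, 0, -0.001, 0]]
  ]
}}

```text
clock: 7.3
eef_pos: [557.9, 286.6, 234.5]
tcp_rot: [3.138, -0.001, 1.832]
contact_force: [-0.9, -0.0, -0.8]
opening: 0.47
```

```bash
python3 m.py s10
```

```text
[-0.142  0.177 -0.477  0.001 -0.001  0.016  0.475] [0.45 0.41 0.42 0.02 0.02 0.03 0.  ]
t 7.6 pos [557.8 286.6 234.4] rpy [ 1.7979e+02 -6.0000e-02  1.0499e+02] F [ 0.2  1.  -0.5] op 0.477
shift m [-0.0001 -0.0021  0.0034] spin -0.01 q [0.47 0.55 1.75 0.   0.83 0.21]
```

Emit:
{"api": "carry_out", "payload": {
  "steps": [
    [[47.2, 0, 0, -0.001, 0], [47.2, 0, 0, -0.002, 0], [47.2, 0, 0, -0.003, 0], [47.2, 0, 0, -0.003, 0]]
  ]
}}

```text
clock: 8.0
eef_pos: [557.8, 286.6, 237.6]
tcp_rot: [3.138, -0.001, 1.832]
contact_force: [-0.4, -0.0, -1.3]
opening: 0.475
```

```bash
python3 m.py s11
```

```text
[-0.081  0.176 -0.888 -0.009  0.015  0.006  0.473] [0.41 0.46 0.56 0.03 0.04 0.02 0.  ]
t 8.3 pos [557.7 286.6 237.3] rpy [ 1.7980e+02 -6.0000e-02  1.0499e+02] F [-0.9 -0.3  0.1] op 0.474
shift m [-0.0001 -0.002   0.0063] spin -0.01 q [0.47 0.55 1.75 0.   0.84 0.21]
```

View pics/s11.png

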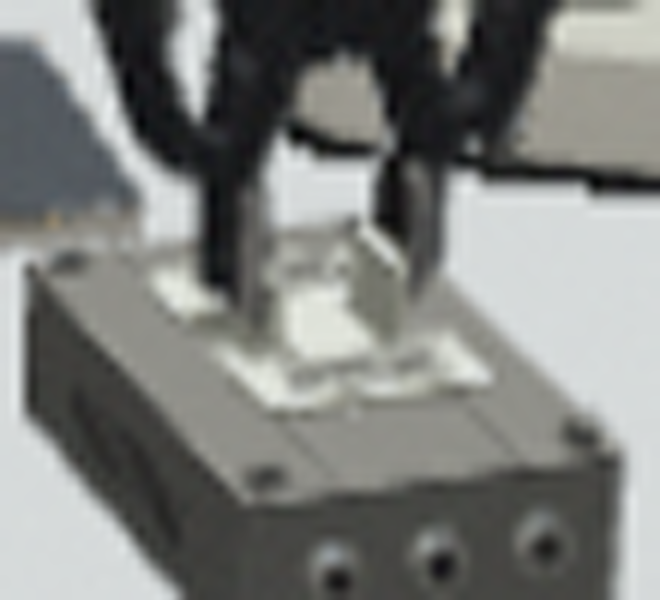

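Emit:
{"api": "carry_out", "payload": {
  "steps": [
    [[47.2, 0, 0, -0.003, 0], [47.2, 0, 0, -0.006, 0], [47.2, 0, 0, -0.01, 0], [47.2, 0, 0, -0.014, 0], [47.2, 0, 0, -0.018, 0], [47.2, 0, 0, -0.023, 0], [47.2, 0, 0, -0.028, 0], [47.2, 0, 0, -0.028, 0]]
  ]
}}

```text
clock: 9.1
eef_pos: [557.9, 286.7, 266.3]
tcp_rot: [3.137, -0.001, 1.832]
contact_force: [-0.1, 0.9, -0.1]
opening: 0.473
```

```bash
python3 m.py s12
```

```text
[-0.224 -0.009 -0.741  0.004  0.011  0.001  0.473] [0.51 0.2  0.35 0.02 0.03 0.04 0.  ]
t 9.4 pos [557.6 286.5 265.1] rpy [ 1.7982e+02 -5.0000e-02  1.0499e+02] F [ 0.2 -0.1 -0.2] op 0.474
shift m [-0.0001 -0.0019  0.0341] spin -0.01 q [0.47 0.51 1.74 0.   0.89 0.21]
```

View pics/s12.png

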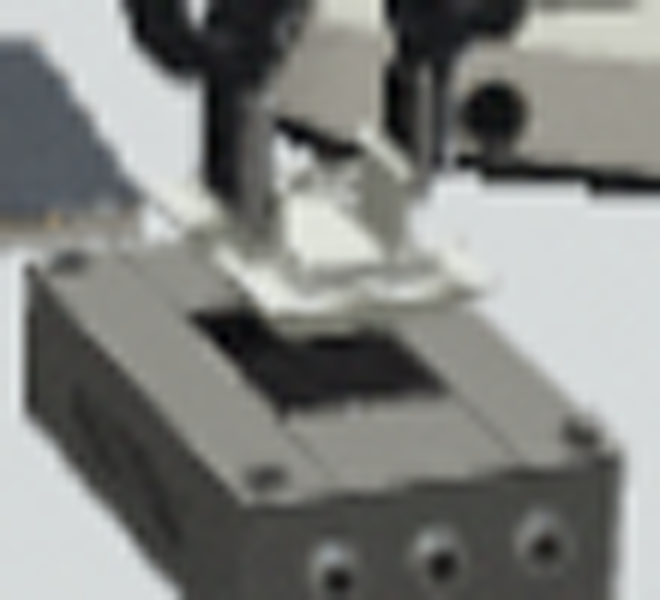

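Emit:
{"api": "carry_out", "payload": {
  "steps": [
    [[47.2, 0, 0, -0.01, 0], [47.2, 0, 0, -0.025, 0], [47.2, -0.01, -0.005, -0.035, 0], [47.2, -0.03, -0.015, -0.035, 1], [47.2, -0.05, -0.025, -0.035, 2.5], [47.2, -0.07, -0.035, -0.035, 4], [47.2, -0.09, -0.045, -0.035, 5.5], [47.2, -0.11, -0.055, -0.035, 7]]
  ]
}}

```text
clock: 10.2
eef_pos: [532.4, 164.5, 301.0]
tcp_rot: [3.137, -0.001, 1.709]
contact_force: [-0.1, -0.3, -0.2]
opening: 0.474
```

```bash
cat > v.py <<'E'
from h import *
import sys
S=grab_frame("side"); plan(494.5,-34,float(sys.argv[2]),87.7)
b=[int(a) for a in sys.argv[3:7]]
cv2.imwrite(f"pics/{sys.argv[1]}.png",cv2.resize(S["image"][b[1]:b[3],b[0]:b[2]],None,fx=5,fy=5,interpolation=2)[:,:,::-1])
E
python3 v.py a1 300 240 130 360 240
```

```text
t 10.25 pos [531.5 162.1 300.7] rpy [1.7987e+02 1.0000e-02 9.7820e+01] F [-1.  -2.9 -0.3] op 0.474
shift m [-0.1893 -0.0633  0.0005] spin 10.12 q [ 0.29  0.37  1.87 -0.    0.9   0.16]
```

View pics/a1.png

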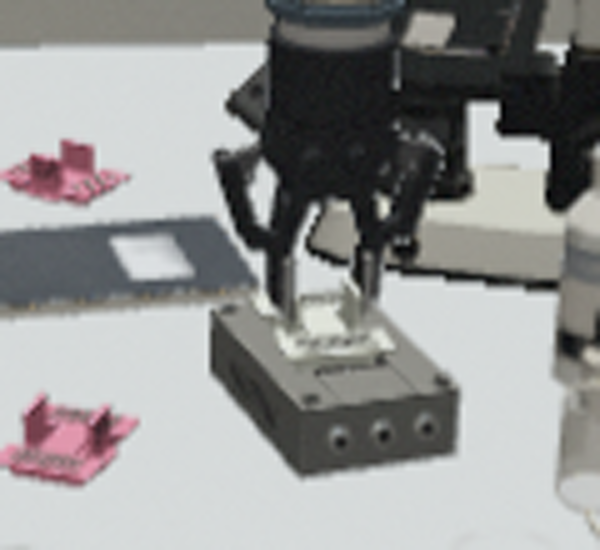

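Emit:
{"api": "carry_out", "payload": {
  "steps": [
    [[47.2, -0.025, -0.008, 0, 1.5], [47.2, -0.05, -0.017, 0, 3], [47.2, -0.078, -0.026, 0, 4.5], [47.2, -0.106, -0.035, 0, 6], [47.2, -0.134, -0.045, 0, 7.5], [47.2, -0.16, -0.053, 0, 9], [47.2, -0.18, -0.06, 0, 10], [47.2, -0.1893, -0.0633, 0, 10]]
  ]
}}

```text
clock: 11.05
eef_pos: [494.0, -35.8, 301.5]
tcp_rot: [3.138, 0.0, 1.531]
contact_force: [-0.3, 0.6, -0.3]
opening: 0.475
```

Emit:
{"api": "carry_out", "payload": {
  "steps": [
    [[47.2, 0, 0, 0, 0], [47.2, 0, 0, 0.015, 0], [47.2, 0, 0, 0.03, 0], [47.2, 0, 0, 0.045, 0], [47.2, 0, 0, 0.055, 0], [47.2, 0, 0, 0.06, 0], [47.2, 0, 0, 0.06, 0]]
  ]
}}

```text
clock: 11.75
eef_pos: [494.2, -35.4, 241.2]
tcp_rot: [3.139, -0.0, 1.532]
contact_force: [1.0, -0.3, -0.6]
opening: 0.467
```

```bash
python3 v.py a2 205 230 180 370 300
```

```text
t 11.8 pos [494.4 -35.5 241.6] rpy [179.81  -0.    87.74] F [ 0.8 -0.2 -0.3] op 0.475
shift m [ 0.0015 -0.      0.0366] spin 0.04 q [-0.07  0.38  2.04  0.    0.72 -0.04]
```

View pics/a2.png

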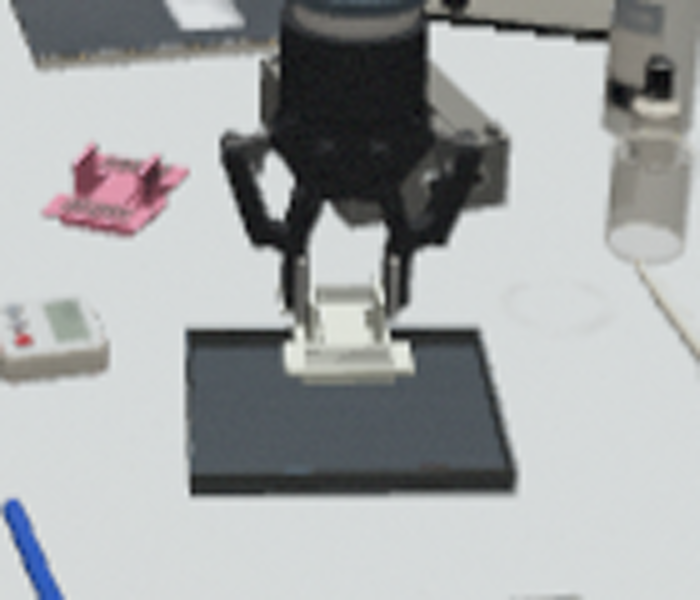

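Held level over the tray. Lowering with a force check near the floor (expected touchdown at TCP z ≈ 197).

Emit:
{"api": "carry_out", "payload": {
  "steps": [
    [[47.2, 0, 0, 0.012, 0], [47.2, 0, 0, 0.024, 0], [47.2, 0, 0, 0.034, 0], [47.2, 0, 0, 0.04, 0], [47.2, 0, 0, 0.042, 0], [47.2, 0, 0, 0.042, 0]]
  ]
}}

```text
clock: 12.4
eef_pos: [494.4, -35.5, 199.2]
tcp_rot: [3.139, -0.0, 1.531]
contact_force: [0.4, 0.9, -0.7]
opening: 0.474
```

Emit:
{"api": "carry_out", "payload": {
  "steps": [
    [[47.2, 0, 0, 0.001, 0], [47.2, 0, 0, 0.002, 0], [47.2, 0, 0, 0.002, 0]]
  ]
}}

```text
clock: 12.7
eef_pos: [494.5, -35.6, 197.4]
tcp_rot: [3.139, 0.0, 1.531]
contact_force: [0.1, -0.0, -1.0]
opening: 0.468
```

```bash
python3 v.py a3 197 230 180 370 300; python3 - <<'E'
from h import *
fs=[]
for k in range(4): grab_frame("side"); fs.append(r.sense()["contact_force"])
print(np.mean(fs,0))
E
```

```text
t 12.75 pos [494.5 -35.5 197.4] rpy [179.84  -0.    87.74] F [-0.3  0.2 -0.7] op 0.473
shift m [ 0.0015 -0.      0.0004] spin 0.04 q [-0.07  0.46  2.05  0.    0.62 -0.04]
[-0.10253052  0.13406423 -0.78236625]
```

View pics/a3.png

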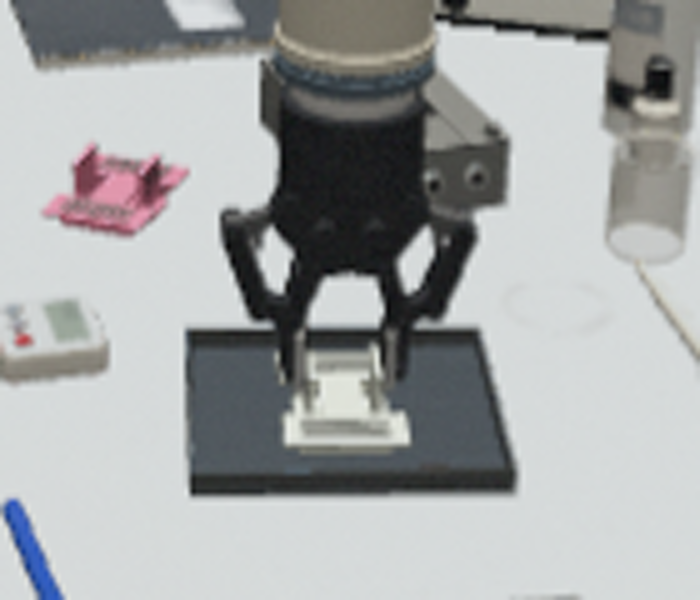

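Emit:
{"api": "carry_out", "payload": {
  "steps": [
    [[47.2, 0, 0, 0.001, 0], [47.2, 0, 0, 0.001, 0], [47.2, 0, 0, 0.001, 0]]
  ]
}}

```text
clock: 13.25
eef_pos: [494.6, -35.5, 196.4]
tcp_rot: [3.139, -0.0, 1.531]
contact_force: [0.3, 0.4, 1.1]
opening: 0.47
```

```bash
cat > f.py <<'E'
from h import *
fs=[]
for k in range(4): grab_frame("side"); s=r.sense(); fs.append(np.r_[s["contact_force"],s["wrist_torque"],s["eef_pos"]])
print(s["clock"],np.mean(fs,0).round(2))
E
python3 f.py
```

```text
13.45 [ 9.0000e-02  5.1000e-01  1.9800e+00  8.0000e-02 -0.0000e+00  0.0000e+00
  4.9456e+02 -3.5550e+01  1.9642e+02]
```

Emit:
{"api": "carry_out", "payload": {
  "steps": [
    [[47.2, 0, 0, 0.001, 0], [47.2, 0, 0, 0.001, 0], [47.2, 0, 0, 0.001, 0]]
  ]
}}

```text
clock: 13.75
eef_pos: [494.7, -35.6, 195.5]
tcp_rot: [3.138, 0.0, 1.531]
contact_force: [-0.1, 0.2, 5.0]
opening: 0.479
```

```bash
python3 f.py
```

```text
13.95 [ 1.6000e-01 -6.0000e-02  5.2100e+00  2.0000e-02  3.0000e-02 -0.0000e+00
  4.9467e+02 -3.5580e+01  1.9553e+02]
```

Touchdown is confirmed (Fz went from −0.8 to +5 N), so I'm easing off, opening and withdrawing.

Emit:
{"api": "carry_out", "payload": {
  "steps": [
    [[47.2, 0, 0, -0.0008, 0], [52, 0, 0, -0.001, 0], [58, 0, 0, -0.001, 0], [65, 0, 0, -0.001, 0], [72, 0, 0, -0.001, 0], [75, 0, 0, -0.001, 0], [75, 0, 0, -0.001, 0], [75, 0, 0, -0.001, 0]]
  ]
}}

```text
clock: 14.75
eef_pos: [494.7, -35.5, 196.5]
tcp_rot: [3.138, -0.0, 1.531]
contact_force: [-0.8, 0.5, -1.3]
opening: 0.749
```

Emit:
{"api": "carry_out", "payload": {
  "steps": [
    [[75, 0, 0, -0.005, 0], [75, 0, 0, -0.015, 0], [75, 0, 0, -0.03, 0], [75, 0, 0, -0.05, 0], [75, 0, 0, -0.08, 0], [75, 0, 0, -0.11, 0], [75, 0, 0, -0.14, 0], [75, 0, 0, -0.14, 0]]
  ]
}}

```text
clock: 15.55
eef_pos: [495.5, -35.6, 341.1]
tcp_rot: [3.131, 0.0, 1.531]
contact_force: [0.7, -0.7, 0.8]
opening: 0.753
```

```bash
python3 v.py a4 197 230 180 370 300
```

```text
t 15.6 pos [494.8 -35.6 339.2] rpy [1.7952e+02 1.0000e-02 8.7740e+01] F [-0.   0.1 -1.1] op 0.748
shift m [ 0.0016 -0.0016  0.1422] spin 0.04 q [-0.07  0.23  1.97  0.    0.93 -0.04]
```

View pics/a4.png

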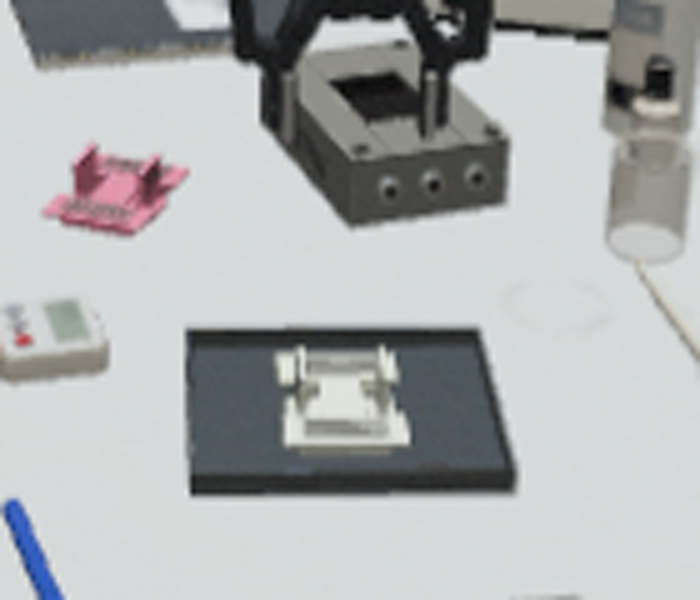

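The cover sits level and tabs up in the tray (around pixel (345,395) in the picture), clear of all the walls. The logger's opening is empty and the gripper is well above.

```bash
python3 -c "
from h import *
print(workorder.sign_off()); print(r.sense()['clock'])"
```

```text
the job is handed in; nothing more can be done
None
the job is handed in; nothing more can be done
```

The longer logger's cover is off and in the steel tray, sitting flat with its tabs up. The gripper has let go and is well clear. I handed the job in just after 15.6 s on the robot clock, well inside the 42 s limit.

- **First lift:** It caught on the -x tab: about 8 N of pull, with the cover tilting. I lowered it, shifted the gripper about 1.5 mm towards +x and pinched to about 40 mm, roughly 4 mm in on each tab.
- **Second lift:** The side force was near zero, and only the cover's weight (0.7–0.9 N) showed as it came free.
- **Placing:** Touchdown on the tray floor showed as the vertical force going from −0.8 N to +5 N. I eased off 1 mm before opening the jaws.
- **Last check:** The side picture shows the cover upright and clear of the tray walls, and the logger's opening empty. Force on the tool was back to within about 1 N of zero.
- **Disagreements:** The two cameras differed by about 3–4 mm in x. The final state was checked only in the side view, not from the top. Sign-off reports no verdict.

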